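Turn the baseplate over in the two-station drilling jig

TASK

The baseplate's counterbored side is finished, so set it up in the jig for the other side. First push the wooden offcut that lies on the jig's left-hand deck off the far side of the deck, so that it drops into the scrap tray standing below; then turn the baseplate over from the right-hand rails onto the deck, counterbored side down, and push it fully home on the deck's two locating pins. Finally swing the strap clamp right round over the plate, and leave the oil can, the jar and the pliers where they are.

Things in the scene. Friction and masses are not known exactly. Their poses are not given: they have to be found in the camera images.
- jig: Fixed plywood drilling jig, 255 x 166 mm, two stations side by side. Origin on the bench under the middle of the step between them; x points to the robot's left, y towards the robot (yaw 74 to 90 degrees in the world), z up. Right station: two wooden rails, jig x -89 to 0. Left station: a flat deck, x 0 to 163, y -83 to +83, top at z 55 mm, 5 mm above the rails' tops (z 50).
- channel (a point): Point on the jig at x -89, y 0, z 50 mm: right-hand end of the open channel between the rails, level with their tops and the plate's underside. The channel is 68 mm wide (y -34 to +34), its floor 12 mm above the bench, so fingers reach under the plate's right edge. The 5 mm step at its left end (x 0) stops the plate sliding left while its right edge is raised.
- pin_thick (a point): Centre of the top of the deck's thick steel pin: 16 mm across, 10 mm high above the deck, at jig x 114, y +46. A like pin stands on the nearer rail at jig x -83.
- pin_thin (a point): Centre of the top of the deck's thin steel pin: 10 mm across, 10 mm high above the deck, at jig x 111, y -50. A like pin stands on the farther rail at jig x -80.
- nest (a point): Point fixed to the jig on the top of its deck (jig x 65.5, y 0, z 55 mm), axes as the jig's. When the plate is fully home on the deck's pins its centre lies at x +12, y 0 (within 2 mm), z +6 mm from here, and its right-hand edge at jig x 35.
- plate_center (a point): Centre of the loose aluminium baseplate, 85 (x) x 136 (y) x 12 (z) mm, 0.36 kg. Its +z side is the counterbored one (four 20 mm recesses; the other side has four 10 mm holes); it starts +z up on the rails. It can be levered up by its right edge in the channel and tipped over its left long edge; it then lies on the deck some 20 to 30 mm short of home.
- plate_notches (a point): Middle of the baseplate's notched long edge (plate x -42.5, half-way up), which starts at the right, round the rails' pins with 2 mm of play. Two notches 14 mm deep with rounded mouths: 20 mm wide at plate y +46 for the thick pin, 14 mm wide at y -50 for the thin pin. Tipped over to the left it faces the deck's pins, wide notch nearer the robot; turned end for end it does not fit.
- offcut_center (a point): Centre of the loose wooden offcut, a flat block 45 (x) x 90 (y) x 18 (z) mm, 0.04 kg, lying on the deck, its long side within 0.3 rad of the jig's y.
- scrap_tray: Fixed open grey metal tray, 150 x 150 mm outside, 40 mm high, 3 mm walls, standing on the bench close against the far (jig -y) side of the deck. Origin at the centre of its underside, axes as the jig's.
- clamp (a joint): Angle of the steel strap clamp about its upright stud at the deck's left end, beyond the pins (rad). 0 (its stop) = shut: the strap points along jig -x, over the plate's middle, 2 mm above it. It grows as the strap swings level towards the robot; at 1.57 it points along jig +y, clear of the plate. Slight friction (0.06 N m), no spring: it stays where it is left.
- clamp_pivot (a point): Axis of the clamp's stud (jig x 140, y 0 mm), at the strap's height, 67 mm above the bench.
- clamp_knob (a point): Middle of the black upright knob (21 mm thick, from 85 to 119 mm above the bench) on the strap, 56 mm from the stud's axis: push the strap round by it.
- oil_can: Loose red oil can with a long spout, 80 x 80 x 176 mm, bystander; origin under its centre.
- jar: Loose glass jar of screws, 64 mm across, 87 mm high, bystander; origin under its centre.
- pliers: Loose red-handled pliers, 60 x 175 x 12 mm, lying flat, bystander; origin under the centre.
Mind the look-alikes: they are no part of the job. What is meant by the part that bears offcut_center is not blue or yellow, and is the smaller of those in its own colour.

How it is judged:
By the outcome, as a careful person would: the job done as asked, in the order asked, and still so for the second after the job is handed in, with the robot touching nothing.
It also fails if it takes over 58 s, if anything falls off the work surface, if the arm or the gripper's body presses on something with over 40 N, if the wrist force passes 120 N, or if a joint passes its speed limit or range.

ROBOT

A 6-joint arm with a two-finger parallel gripper is mounted at the origin on a cart in front of the work surface, level with it; the furniture and walls round the work are solid. World frame = base frame: x ahead of the robot, y to its left, z up, the work surface at z = 0. Lengths are in m, angles in rad, forces in N, time in s.
With the tool pointing down it reaches from about 0.35 to 0.95 m from the base axis. Payload 17.4 kg.
Tool frame: the origin (TCP) lies midway between the tips of the shut fingers; the grasp point (between the pads) lies grip_point_offset behind it (grip_point_offset is the distance from the TCP to the grasp point, in m); z points along the fingers, y is the line along which they close (so a half turn about z gives the same grasp; the last joint's range is limited). The gripper opens to 93 mm and grips with 3 to 60 N. Pads are 15 mm wide; open, the fingers measure 128 mm over their backs; the gripper's body (75 mm by 188 mm) begins 65 mm behind the grasp point.
Start: joints at [1.096, 0.116, 1.442, -0, 1.584, -0.038], TCP at [0.286, 0.612, 0.219] pointing down, gripper open.
Joint ranges: [-2.83, 2.83], [-0.83, 2.19], [0.07, 2.5], [-1.14, 4.28], [0.01, 3], [-2.97, 2.97]. Speed limits (rad/s): [1.89, 1.89, 2.22, 3.14, 3.14, 3.14].

INTERFACE

Orientations are given as a unit quaternion [x, y, z, w].
In Python, from plant import * gives the robot as it stands.
- The arm moves only by the tool play_rows, never from a script. Its argument "series" is a list of rows, each an object of numbers: "x", "y", "z": the shift along the tool's x, y, z in mm; "yaw": the turn about the tool's z in rad. A call has exactly 8 rows; each row is the pose to reach, as a shift and turn from the pose commanded when the call began, along the tool's axes at that moment; what a row does not reach only later rows make up. A row lasts 1/12 s, in which the tool goes at most 41.7 mm and 7.16 degrees, less where a joint would pass 70% of its speed; a pose out of reach is approached as far as the arm can. A call with a gripper value outside its range is refused whole. "gripper" is the finger opening in mm, from 0 to 93, set as the call begins (left out, the last holds). The fingers move at their own pace and stop on an object; "newtons" is the grip in N (left out, the last holds). Time passes only in rows, so rows that repeat a pose let the fingers close, or fill a call up. It gives the time, the measured TCP pose, the force, the opening and the grip force at its end, in the units of the state.
- sense(): the state, without advancing time (a new reading comes with each control period).
- camera(name): name is "side" or "top" or "wrist"; returns the picture (420x560x3 uint8, red, green, blue); there is no depth.
- camera_model(name): a dict with "fx", "fy", "cx", "cy" (pixels), "k1" (the pictures are not rectified: a ray, as slopes to the right and down, at radius r is drawn at 1 + k1 r^2 times it, then the intrinsics apply), "camera_from_world" (4x4, takes a point from world to camera coordinates). Camera axes: x right, y down, z forward; pixel columns grow to the right and rows downward; lengths in m; the calibration is good to about 2 mm. A picture is of the moment at which its call begins: read the wrist's pose just before it. camera_model takes no time and is no camera call; for the wrist camera it gives the pose at the moment of the call.
- job_done(): hands the job in; it is judged then, once.
The state is a dict: "time_s": time; "q": joint angles; "joint_vel": joint speeds; "joint_torque": joint torques, N m; "ee_pos": TCP position; "eef_rot": TCP orientation; "force": force on the tool from outside, world axes, zero at the start; "wrist_torque": the same for the moment, N m; "width": finger opening in m; "gripper_force": force on a finger pad.
Only numpy, scipy, OpenCV 4.12 (cv2) and the standard library are available. Lean on these libraries where they do the work, as an engineer would, in place of code of your own. Each camera call takes 0.05 s, during which the arm holds its last target. There are 200 camera calls.

## Working session

There is one attempt and no reset: what is moved stays moved. The work goes in short steps, Python scripts to look and compute and a tool call to move; the robot and the scene stay as the last step left them, time stands still between calls to the robot, and variables do not carry over. Pictures are saved under pics/ and viewed, at most 10 in all, crops included, and the job is handed in when it is done.

Besides the shell and the picture viewer there is one more tool, called after "Call:" by a JSON object that holds its "name" and its "arguments". play_rows: Moves the arm, as the interface text tells. Its arguments: {"type":"object","properties":{"series":{"type":"array"},"gripper":{"type":"number"},"newtons":{"type":"number"}},"required":["series"]}

```bash
mkdir -p pics; ls; python3 - <<'E'
from plant import *
import cv2, numpy as np
for n in ["side","top"]:
    im=camera(n); cv2.imwrite(f"pics/{n}0.png",im[:,:,::-1]); m=camera_model(n); print(n,{k:(np.round(v,4).tolist()) for k,v in m.items()})
s=sense(); print(s)
E
```

```text
pics
side {'fx': 473.9575, 'fy': 473.9575, 'cx': 280.1591, 'cy': 217.1531, 'k1': -0.1053, 'camera_from_world': [[-0.9871, -0.1588, -0.0177, 0.5073], [-0.0588, 0.4638, -0.884, 0.1116], [0.1486, -0.8716, -0.4672, 1.4571], [0.0, 0.0, 0.0, 1.0]]}
top {'fx': 384.3844, 'fy': 384.3844, 'cx': 273.6245, 'cy': 206.9743, 'k1': 0.0105, 'camera_from_world': [[-0.0268, -0.9996, -0.0031, 0.01], [-0.9905, 0.027, -0.1346, 0.5227], [0.1346, -0.0005, -0.9909, 1.2294], [0.0, 0.0, 0.0, 1.0]]}
{'time_s': 0.1, 'q': array([ 1.09617870e+00,  1.16456285e-01,  1.44219429e+00,  1.13551164e-05,
        1.58397853e+00, -3.78096882e-02]), 'joint_vel': array([ 1.75036831e-03, -2.28689255e-03, -2.45054247e-03, -1.20397628e-05,
       -1.10909907e-03,  2.49350387e-03]), 'joint_torque': array([ 2.48247590e-03, -7.22898173e+01, -6.23857284e+01,  7.81224528e-02,
        2.28232431e-02, -4.76873743e-05]), 'ee_pos': array([0.28548943, 0.61146171, 0.21796927]), 'eef_rot': array([ 2.16671686e-01,  9.76244392e-01, -4.99866614e-04, -1.36819390e-04]), 'force': array([-0.59446653, -0.49390812,  0.04774205]), 'wrist_torque': array([-0.02822741,  0.01295866, -0.01953425]), 'gripper_force': 0.0, 'width': 0.09319756649884958}
```

View pics/top0.png

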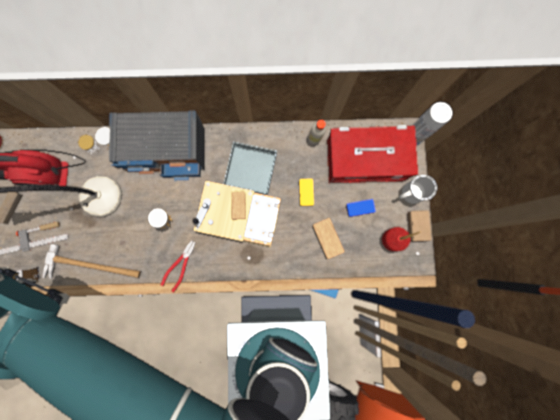

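View pics/side0.png

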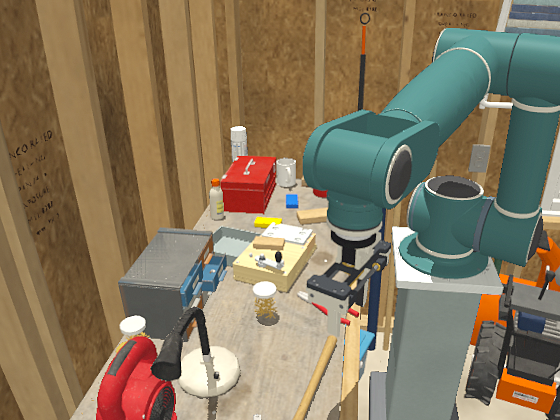

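Top view: the jig is at about (238,213), the tray at (250,168) and the clamp at (203,210). The jar is at (158,218), the pliers at (178,265) and the red can at (397,239).

Offcut candidates:
- Brown block on the deck at (238,205).
- Larger brown block at (328,238).
- Brown block at (420,225).
- Yellow block at (307,192).
- Blue block at (360,208).

By the description it should be the small brown one on the deck. I'll check it in a close crop.

```bash
cat > h.py <<'E'
from plant import *
import cv2, numpy as np
def ray(m,uv):
    uv=np.atleast_2d(np.float64(uv)); K=np.array([[m['fx'],0,m['cx']],[0,m['fy'],m['cy']],[0,0,1]])
    p=cv2.undistortPoints(uv[:,None],K,np.array([m['k1'],0,0,0,0]))[:,0]
    T=np.asarray(m['camera_from_world']); R=T[:3,:3]
    return -R.T@T[:3,3], np.c_[p,np.ones(len(p))]@R
def onz(m,uv,z):
    c,d=ray(m,uv); return c+d*((z-c[2])/d[:,2])[:,None]
def proj(m,P):
    T=np.asarray(m['camera_from_world']); p=np.atleast_2d(P)@T[:3,:3].T+T[:3,3]; s=p[:,:2]/p[:,2:]
    s=s*(1+m['k1']*(s**2).sum(1))[:,None]; return s*[m['fx'],m['fy']]+[m['cx'],m['cy']]
E
python3 - <<'E'
from h import *
t=cv2.imread("pics/top0.png"); m=camera_model("top")
for n,uv in dict(c1=(205,182),c2=(281,195),c3=(272,243),c4=(196,232),off=(238,205),big=(328,238)).items(): print(n,onz(m,uv,.055 if n!='big' else .01).round(3))
M=camera_model("wrist"); T=M.pop('camera_from_world'); print(M); s=sense()
print("cam",(-T[:3,:3].T@T[:3,3]).round(3),T[:3,:3].round(2).tolist(), 'tcp', s['ee_pos'], grip_point_offset if 'grip_point_offset' in globals() else None)
a=cv2.resize(t[135:285,130:360],None,fx=3.4,fy=3.4,interpolation=cv2.INTER_CUBIC)[:,:790]; cv2.imwrite("pics/crop.png",a)
cv2.imwrite("pics/w0.png",camera("wrist")[:,:,::-1])
E
```

```text
c1 [[0.609 0.218 0.055]]
c2 [[ 0.559 -0.029  0.055]]
c3 [[0.404 0.004 0.055]]
c4 [[0.446 0.247 0.055]]
off [[0.53  0.111 0.055]]
big [[ 0.417 -0.182  0.01 ]]
{'fx': 297.9455756783978, 'fy': 297.9455756783978, 'cx': 274.1418450409946, 'cy': 211.52205350994527, 'k1': 0.00530246179668647}
cam [0.218 0.644 0.385] [[0.42, 0.91, -0.0], [0.87, -0.41, 0.27], [0.25, -0.12, -0.96]] tcp [0.28548943 0.61146171 0.21796927] 0.0188
```

View pics/crop.png

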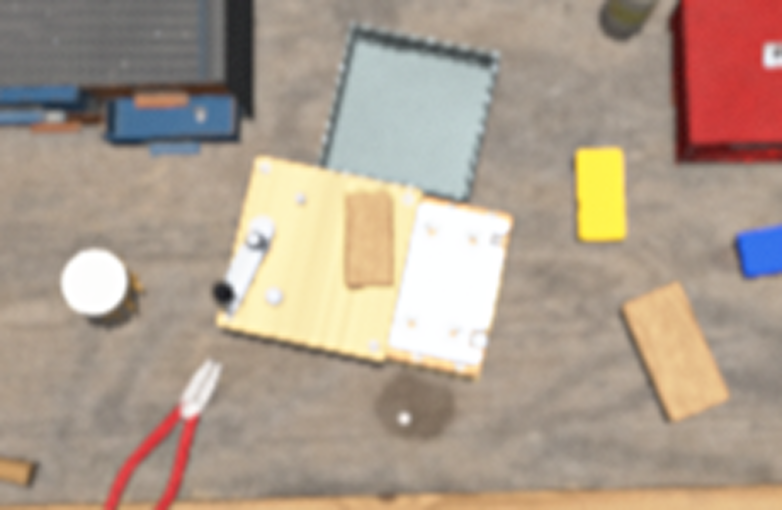

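The crop shows the jig at crop (365,265) with the clamp strap pointing towards the robot. The small brown offcut lies on the deck at crop (369,238). The big brown block at (677,352) is the look-alike, so the one on the deck is the target. Next I move the wrist camera over the jig.

Call:
{"name": "play_rows", "arguments": {"series": [{"x":-30,"y":-28,"yaw":-0.1},{"x":-60,"y":-56,"yaw":-0.24},{"x":-90,"y":-84,"yaw":-0.24},{"x":-120,"y":-110,"yaw":-0.24},{"x":-150,"y":-137,"yaw":-0.24},{"x":-180,"y":-164,"yaw":-0.24},{"x":-210,"y":-191,"yaw":-0.24},{"x":-240,"y":-218,"yaw":-0.24}], "gripper": 10, "newtons": 20}}

```text
schema error: expected keys x, y, z, yaw
```

Call:
{"name": "play_rows", "arguments": {"series": [{"x":-30,"y":-28,"z":0,"yaw":-0.1},{"x":-60,"y":-56,"z":0,"yaw":-0.24},{"x":-90,"y":-84,"z":0,"yaw":-0.24},{"x":-120,"y":-110,"z":0,"yaw":-0.24},{"x":-150,"y":-137,"z":0,"yaw":-0.24},{"x":-180,"y":-164,"z":0,"yaw":-0.24},{"x":-210,"y":-191,"z":0,"yaw":-0.24},{"x":-240,"y":-218,"z":0,"yaw":-0.24}], "gripper": 10, "newtons": 20}}

```text
time_s: 0.82
ee_pos: [0.411, 0.3107, 0.2186]
eef_rot: [0.098, 0.995, 0.0, 0.0]
force: [1.3, -0.0, 0.6]
width: 0.0439
gripper_force: 0.0
```

Call:
{"name": "play_rows", "arguments": {"series": [{"x":-20,"y":-30,"z":0,"yaw":0},{"x":-42,"y":-62,"z":0,"yaw":0},{"x":-64,"y":-95,"z":0,"yaw":0},{"x":-86,"y":-128,"z":0,"yaw":0},{"x":-108,"y":-160,"z":0,"yaw":0},{"x":-128,"y":-190,"z":0,"yaw":0},{"x":-128,"y":-190,"z":0,"yaw":0},{"x":-128,"y":-190,"z":0,"yaw":0}]}}

```text
time_s: 1.48
ee_pos: [0.4995, 0.0997, 0.2184]
eef_rot: [0.1, 0.995, -0.0, -0.0]
force: [-0.8, 0.9, 0.1]
width: 0.0097
gripper_force: 0.0
```

```bash
python3 - <<'E'
from h import *
import pickle
s=sense(); m=camera_model("wrist"); im=camera("wrist"); pickle.dump((m,im,s),open("w1.pkl","wb"))
cv2.imwrite("pics/w1.png",im[:,:,::-1]); print(s['ee_pos'])
E
```

```text
[0.49950603 0.09969307 0.21836622]
```

View pics/w1.png

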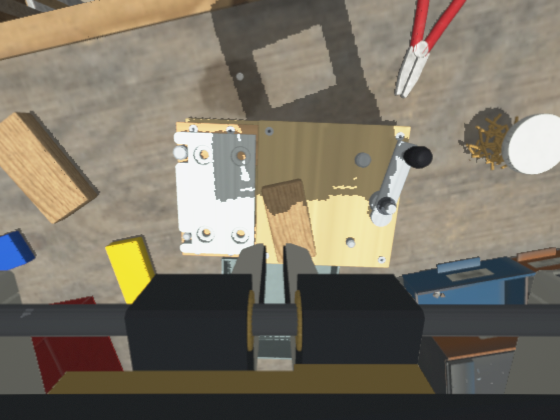

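Wrist view: plate at (217,193), deck at (330,195), and offcut at (289,222). Pins are at thick (362,160), thin (351,243), and rails (181,152) and (187,254). Clamp knob is at (417,156) and pivot at (386,207). Next I fit the jig pose from these.

```bash
cat > jig.py <<'E'
from h import *
import pickle
m,im,s=pickle.load(open("w1.pkl","rb"))
px=np.array([[362,160],[351,243],[181,152.5],[187,254]]); z=[.065,.065,.060,.060]
jp=np.array([[114,46],[111,-50],[-83,46],[-80,-50]])/1000
W=np.array([onz(m,p,h)[0,:2] for p,h in zip(px,z)])
a=jp-jp.mean(0); b=W-W.mean(0); H=a.T@b; yaw=np.arctan2(H[0,1]-H[1,0],H[0,0]+H[1,1])
R=np.array([[np.cos(yaw),-np.sin(yaw)],[np.sin(yaw),np.cos(yaw)]]); o=W.mean(0)-R@jp.mean(0)
J=lambda w:(np.atleast_2d(w)[:,:2]-o)@R
if __name__=="__main__":
    print("yaw",np.degrees(yaw),"o",o,"res mm",((W-(jp@R.T+o))*1000).round(1).tolist())
    mt=camera_model("top")
    for n,a,b in [("thick",(362,160),(210.9,222.4)),("thin",(351,243),(218.2,193.2)),("off",(289,222),(238.5,205)),("knob",(417,156),(195.6,221))]:
        c1,d1=ray(m,a);c2,d2=ray(mt,b); A=np.c_[d1[0],-d2[0]]; k=np.linalg.lstsq(A,c2-c1,rcond=None)[0]
        P=c1+d1[0]*k[0];Q=c2+d2[0]*k[1]; print(n,"z",P[2].round(4),"gap",np.linalg.norm(P-Q).round(4),"jig",(J(P)*1000).round(1))
    for n,p,h in [("plateR_near",(177,166),.062),("plateR_far",(183,256),.062),("plateL_near",(257,133),.062),("plateL_far",(255,247),.062),("deckNR",(410,127),.055),("deckFR",(391,267),.055),("off1",(263,188),.073),("off2",(297,180),.073),("off3",(316,253),.073),("knob",(417,156),.119),("piv",(386,207),.08)]:
        print(n,(J(onz(m,p,h))*1000).round(1))
    print("tcp jig",(J(s['ee_pos'])*1000).round(1))
    c=im[105:280,160:440,::-1]; cv2.imwrite("pics/c2.png",cv2.resize(c,None,fx=2.8,fy=2.8,interpolation=cv2.INTER_CUBIC))
E
python3 jig.py
```

```text
yaw 79.0169411500231 o [0.50158256 0.07878204] res mm [[-0.5, 0.8], [-2.4, -1.8], [-8.7, 6.0], [11.6, -5.0]]
thick z 0.0987 gap 0.0014 jig [[104.9  50.2]]
thin z 0.0699 gap 0.0027 jig [[107.5 -46. ]]
off z 0.067 gap 0.0033 jig [[ 37.3 -21.4]]
knob z 0.1135 gap 0.001 jig [[149.7  54.9]]
plateR_near [[-83.8  41.5]]
plateR_far [[-87.  -63.9]]
plateL_near [[ 3.4 75.3]]
plateL_far [[ -2.  -53.3]]
deckNR [[166.1  79.9]]
deckFR [[162.  -83.6]]
off1 [[ 9.1 18.8]]
off2 [[45.2 27.1]]
off3 [[ 67.7 -56.6]]
knob [[147.1  55.4]]
piv [[139.3  -1.4]]
tcp jig [[20.1  6. ]]
```

View pics/c2.png

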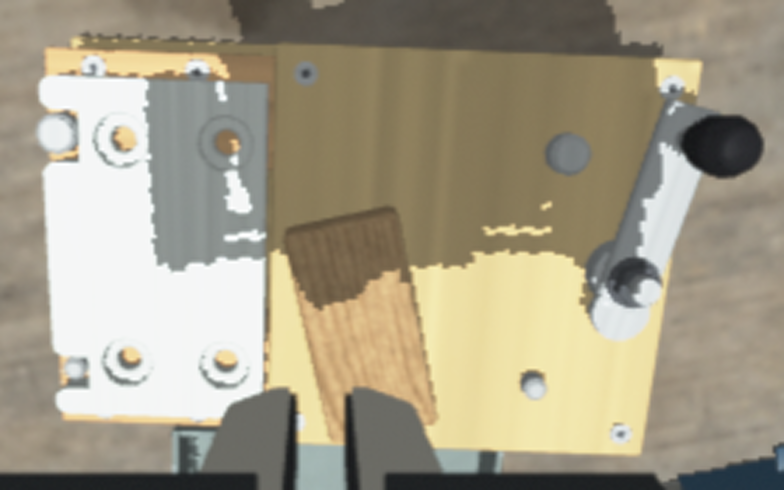

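The zoomed crop corrects the far rail pin to (187,237). The offcut's near end runs from (262.5,188) to (300.7,179.6).

```bash
sed -i 's/\[\[362,160\].*187,254\]\]/[[362.9,159.6],[350.7,242.1],[180.4,152.5],[187.1,236.8]]/; s/(300,180)/(300.7,179.6)/; s/"off2",(297,180)/"off2",(300.7,179.6)/; s/"plateL_near",(257,133)/"plateL_near",(255.5,135)/; s/"plateR_far",(183,256)/"plateR_far",(181,248)/' jig.py; python3 jig.py
```

```text
yaw 76.72738804863751 o [0.49540148 0.08055597] res mm [[0.7, -0.8], [-1.3, -0.8], [0.2, 1.1], [0.4, 0.6]]
thick z 0.0987 gap 0.0014 jig [[102.5  47.9]]
thin z 0.0699 gap 0.0027 jig [[108.9 -48.1]]
off z 0.067 gap 0.0033 jig [[ 37.8 -26.3]]
knob z 0.1135 gap 0.001 jig [[147.1  54.4]]
plateR_near [[-85.7  31.7]]
plateR_far [[-86.5 -63.7]]
plateL_near [[-1.4 66.9]]
plateL_far [[ -0.2 -59.7]]
deckNR [[162.5  80. ]]
deckFR [[164.9 -83.5]]
off1 [[ 8.  12.7]]
off2 [[47.6 23. ]]
off3 [[ 69.6 -60.3]]
knob [[144.5  54.8]]
piv [[138.9  -2.2]]
tcp jig [[19.6  0.4]]
```

Call:
{"name": "play_rows", "arguments": {"series": [{"x":30,"y":10,"z":0,"yaw":0.031},{"x":60,"y":19,"z":10,"yaw":0.031},{"x":60,"y":19,"z":45,"yaw":0.031},{"x":60,"y":19,"z":82,"yaw":0.031},{"x":60,"y":19,"z":118,"yaw":0.031},{"x":60,"y":19,"z":145,"yaw":0.031},{"x":60,"y":19,"z":156,"yaw":0.031},{"x":60,"y":19,"z":156,"yaw":0.031}]}}

```text
time_s: 2.2
ee_pos: [0.4425, 0.1322, 0.0605]
eef_rot: [0.113, 0.994, -0.001, -0.002]
force: [-0.2, 0.0, -0.9]
width: 0.0099
gripper_force: 0.0
```

```bash
python3 - <<'E'
from jig import *
s=sense(); print((J(s['ee_pos'])*1000).round(1),s['ee_pos'],s['eef_rot'],np.degrees(np.arctan2(*s['eef_rot'][[1,0]]))*2-90)
mt=camera_model("top")
for c in [(355,28),(497,55),(322,165),(468,198)]: print((J(onz(mt,np.array(c)/3.4+[130,135],.04))*1000).round(0))
E
```

```text
[[38.1 63.3]] [0.44254024 0.13221533 0.06051293] [ 1.12899386e-01  9.93604681e-01 -5.79707965e-04 -1.76907804e-03] 77.03501811986703
[[  96. -230.]]
[[ -46. -232.]]
[[ 98. -89.]]
[[-48. -86.]]
```

Call:
{"name": "play_rows", "arguments": {"series": [{"x":-15,"y":0,"z":0,"yaw":0.005},{"x":-28,"y":0,"z":0,"yaw":0.005},{"x":-38,"y":0,"z":0,"yaw":0.005},{"x":-48,"y":0,"z":0,"yaw":0.005},{"x":-58,"y":0,"z":0,"yaw":0.005},{"x":-68,"y":0,"z":0,"yaw":0.005},{"x":-78,"y":0,"z":0,"yaw":0.005},{"x":-88,"y":0,"z":0,"yaw":0.005}]}}

```text
time_s: 2.87
ee_pos: [0.5307, 0.1115, 0.0628]
eef_rot: [0.116, 0.993, 0.0, -0.0]
force: [-0.8, -0.2, 0.3]
width: 0.0096
gripper_force: 0.2
```

Call:
{"name": "play_rows", "arguments": {"series": [{"x":-10,"y":0,"z":0,"yaw":0},{"x":-20,"y":0,"z":0,"yaw":0},{"x":-30,"y":0,"z":0,"yaw":0},{"x":-40,"y":0,"z":0,"yaw":0},{"x":-50,"y":0,"z":0,"yaw":0},{"x":-60,"y":0,"z":0,"yaw":0},{"x":-68,"y":0,"z":0,"yaw":0},{"x":-72,"y":0,"z":0,"yaw":0}]}}

```text
time_s: 3.53
ee_pos: [0.6009, 0.0948, 0.0625]
eef_rot: [0.116, 0.993, -0.0, -0.0]
force: [-0.7, 0.8, 0.3]
width: 0.01
gripper_force: 0.2
```

```bash
python3 - <<'E'
from jig import *
s=sense(); print((J(s['ee_pos'])*1000).round(1),s['ee_pos'],s['force'])
t=camera("side")[200:300,180:340]; cv2.imwrite("pics/s1.png",cv2.resize(t[:,:,::-1],None,fx=4,fy=4,interpolation=cv2.INTER_CUBIC))
E
```

```text
[[ 38.1 -99.4]] [0.60087621 0.09479317 0.0625376 ] [-0.73717865  0.76119848  0.34105239]
```

View pics/s1.png

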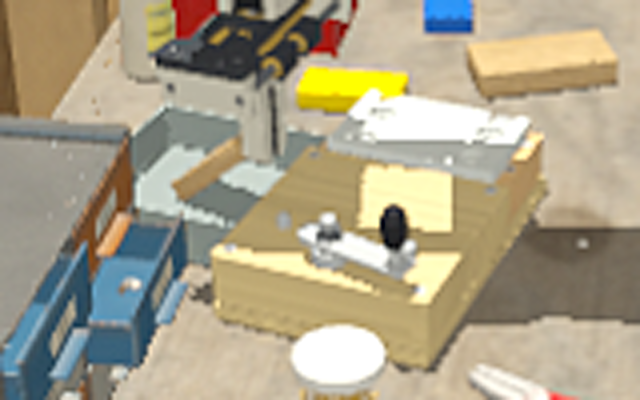

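The side view shows the offcut dropped into the tray at crop (205,170), and the deck is clear. Next I go to the channel end and turn the tool by 90°.

Call:
{"name": "play_rows", "arguments": {"series": [{"x":0,"y":0,"z":-35,"yaw":0.12},{"x":10,"y":-10,"z":-70,"yaw":0.24},{"x":25,"y":-35,"z":-80,"yaw":0.36},{"x":40,"y":-60,"z":-80,"yaw":0.48},{"x":55,"y":-85,"z":-80,"yaw":0.6},{"x":70,"y":-110,"z":-80,"yaw":0.72},{"x":85,"y":-135,"z":-80,"yaw":0.84},{"x":99,"y":-155,"z":-80,"yaw":0.96}], "gripper": 18}}

```text
time_s: 4.25
ee_pos: [0.4664, -0.0338, 0.1427]
eef_rot: [0.564, 0.826, -0.0, 0.0]
force: [0.8, 0.5, 0.6]
width: 0.0182
gripper_force: 0.0
```

Call:
{"name": "play_rows", "arguments": {"series": [{"x":0,"y":0,"z":0,"yaw":0.12},{"x":0,"y":0,"z":10,"yaw":0.24},{"x":0,"y":0,"z":20,"yaw":0.36},{"x":0,"y":0,"z":30,"yaw":0.48},{"x":0,"y":0,"z":40,"yaw":0.6},{"x":0,"y":0,"z":40,"yaw":0.608},{"x":0,"y":0,"z":40,"yaw":0.608},{"x":0,"y":0,"z":40,"yaw":0.608}]}}

```text
time_s: 4.92
ee_pos: [0.4679, -0.0329, 0.1033]
eef_rot: [0.782, 0.623, 0.0, 0.0]
force: [0.0, -0.2, 0.4]
width: 0.0179
gripper_force: 0.0
```

```bash
cat >> jig.py <<'E'
def st():
    s=sense(); e=s['eef_rot']; ang=np.degrees(2*np.arctan2(e[1],e[0])) # world angle of tool x
    f=np.r_[s['force'][:2]@R,s['force'][2]]
    print("jig",(J(s['ee_pos'])*1000).round(1),"z",(s['ee_pos'][2]*1000).round(1),"toolx vs jigx deg",round(ang-np.degrees(yaw),2),"Fjig",f.round(1),"t",s['time_s'],"q6",s['q'][5].round(2))
E
python3 -c "
from jig import *
st()"
```

```text
jig [[-116.7    0.7]] z 103.3 toolx vs jigx deg 0.33 Fjig [-0.2 -0.1  0.4] t 4.9167 q6 0.1
```

Call:
{"name": "play_rows", "arguments": {"series": [{"x":0,"y":0,"z":25,"yaw":0.006},{"x":0,"y":0,"z":50,"yaw":0.006},{"x":0,"y":0,"z":71,"yaw":0.006},{"x":10,"y":0,"z":71,"yaw":0.006},{"x":15,"y":0,"z":71,"yaw":0.006},{"x":18,"y":0,"z":71,"yaw":0.006},{"x":21,"y":0,"z":71,"yaw":0.006},{"x":24,"y":0,"z":71,"yaw":0.006}]}}

```text
time_s: 5.58
ee_pos: [0.4733, -0.0117, 0.0336]
eef_rot: [0.785, 0.619, -0.002, 0.003]
force: [-18.3, -50.9, 15.3]
width: 0.0181
gripper_force: 26.7
```

```bash
python3 -c "
from jig import *
st()"
```

```text
jig [[-94.8   0.3]] z 33.6 toolx vs jigx deg -0.17 Fjig [-53.8   6.2  15.3] t 5.5833 q6 0.16
```

Call:
{"name": "play_rows", "arguments": {"series": [{"x":-1.3,"y":0,"z":0,"yaw":0},{"x":-1.2,"y":0,"z":-3,"yaw":0},{"x":-1,"y":0,"z":-6,"yaw":0},{"x":-0.6,"y":0,"z":-9,"yaw":0},{"x":-0.2,"y":0,"z":-12,"yaw":0},{"x":0.3,"y":0,"z":-15,"yaw":0},{"x":0.8,"y":0,"z":-18,"yaw":0},{"x":1.4,"y":0,"z":-20,"yaw":0}]}}

```text
time_s: 6.25
ee_pos: [0.4737, -0.0101, 0.0533]
eef_rot: [0.785, 0.619, -0.001, 0.002]
force: [-6.3, -22.9, 2.0]
width: 0.0178
gripper_force: 11.7
```

```bash
python3 -c "
from jig import *
st()
t=camera('side')[200:300,200:360]; cv2.imwrite('pics/s2.png',cv2.resize(t[:,:,::-1],None,fx=4,fy=4,interpolation=cv2.INTER_CUBIC))
"
```

```text
jig [[-93.2   0.3]] z 53.3 toolx vs jigx deg -0.23 Fjig [-23.7   0.9   2. ] t 6.25 q6 0.16
```

View pics/s2.png

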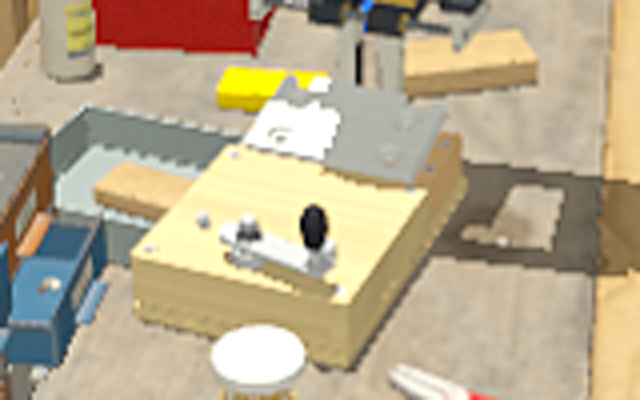

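The side view shows the plate's right edge rising on the fingers at crop (345,110), and the offcut lying flat in the tray. I continue along the arc.

Call:
{"name": "play_rows", "arguments": {"series": [{"x":0.9,"y":0,"z":-4,"yaw":0.004},{"x":2.1,"y":0,"z":-8,"yaw":0.004},{"x":3.6,"y":0,"z":-12,"yaw":0.004},{"x":5.3,"y":0,"z":-16,"yaw":0.004},{"x":7.3,"y":0,"z":-20,"yaw":0.004},{"x":9.5,"y":0,"z":-24,"yaw":0.004},{"x":12.1,"y":0,"z":-28,"yaw":0.004},{"x":14.9,"y":0,"z":-32,"yaw":0.004}]}}

```text
time_s: 6.97
ee_pos: [0.4774, 0.0039, 0.0865]
eef_rot: [0.787, 0.617, -0.001, 0.003]
force: [-12.1, -25.6, 17.3]
width: 0.0181
gripper_force: 13.6
```

Call:
{"name": "play_rows", "arguments": {"series": [{"x":2.5,"y":0,"z":-4,"yaw":0.003},{"x":6.3,"y":0,"z":-8,"yaw":0.003},{"x":10.6,"y":0,"z":-12,"yaw":0.003},{"x":15.5,"y":0,"z":-16,"yaw":0.003},{"x":21.3,"y":0,"z":-20,"yaw":0.003},{"x":26.5,"y":0,"z":-23,"yaw":0.003},{"x":32.7,"y":0,"z":-26,"yaw":0.003},{"x":37.8,"y":0,"z":-28,"yaw":0.003}]}}

```text
time_s: 7.63
ee_pos: [0.4863, 0.0439, 0.1122]
eef_rot: [0.787, 0.616, 0.0, 0.0]
force: [-1.1, -1.1, 0.8]
width: 0.0179
gripper_force: 0.4
```

```bash
python3 -c "
from jig import *
st()
t=camera('side')[180:300,200:360]; cv2.imwrite('pics/s3.png',cv2.resize(t[:,:,::-1],None,fx=4,fy=4,interpolation=cv2.INTER_CUBIC))
"
```

```text
jig [[-37.8   0.5]] z 112.2 toolx vs jigx deg -0.63 Fjig [-1.3  0.9  0.8] t 7.6333 q6 0.28
```

View pics/s3.png

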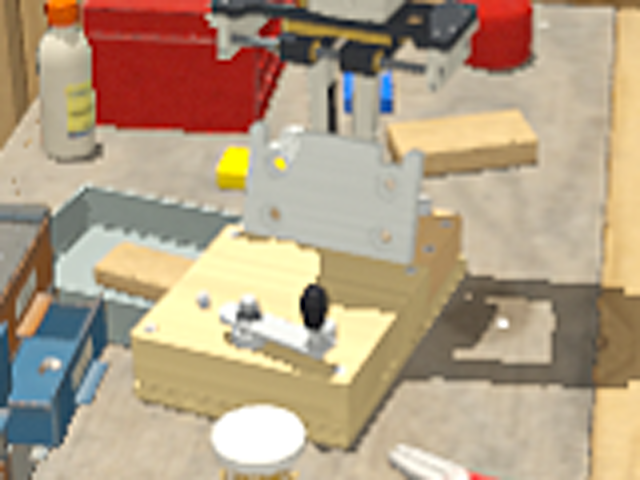

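The side view shows the plate standing at about 70° and leaning on the fingers, with its underside towards the camera. I push it over.

Call:
{"name": "play_rows", "arguments": {"series": [{"x":6,"y":0,"z":-1,"yaw":-0.006},{"x":12,"y":0,"z":-2,"yaw":-0.01},{"x":17,"y":0,"z":-2,"yaw":-0.01},{"x":22,"y":0,"z":-2,"yaw":-0.01},{"x":27,"y":0,"z":-2,"yaw":-0.01},{"x":32,"y":0,"z":-2,"yaw":-0.01},{"x":37,"y":0,"z":-2,"yaw":-0.01},{"x":40,"y":0,"z":-2,"yaw":-0.01}]}}

```text
time_s: 8.35
ee_pos: [0.4957, 0.0825, 0.1135]
eef_rot: [0.784, 0.62, -0.0, -0.0]
force: [-0.1, 0.5, -0.5]
width: 0.0181
gripper_force: 0.0
```

```bash
python3 -c "
from jig import *
st()
t=camera('side')[180:300,200:360]; cv2.imwrite('pics/s4.png',cv2.resize(t[:,:,::-1],None,fx=4,fy=4,interpolation=cv2.INTER_CUBIC))
cv2.imwrite('pics/w4.png',camera('wrist')[:,:,::-1])
"
```

```text
jig [[1.9 0.1]] z 113.5 toolx vs jigx deg -0.07 Fjig [ 0.5  0.2 -0.5] t 8.35 q6 0.35
```

View pics/s4.png

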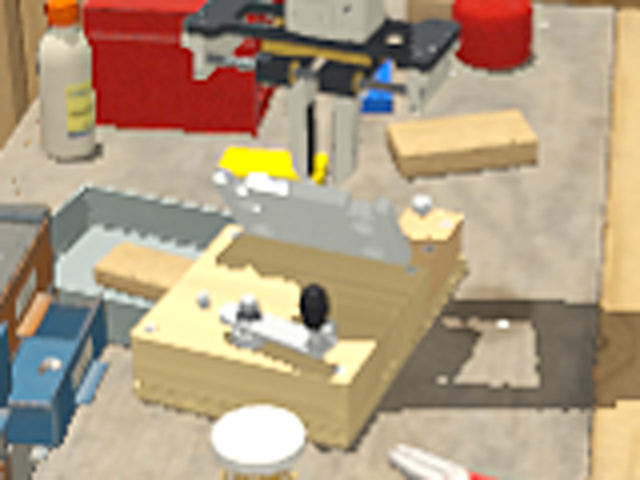

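The plate is falling leftwards in the side view, past vertical. I back off while it settles, then look with the wrist camera.

Call:
{"name": "play_rows", "arguments": {"series": [{"x":-10,"y":0,"z":0,"yaw":0},{"x":-25,"y":0,"z":0,"yaw":0},{"x":-40,"y":0,"z":0,"yaw":0},{"x":-45,"y":0,"z":0,"yaw":0},{"x":-45,"y":0,"z":0,"yaw":0},{"x":-45,"y":0,"z":0,"yaw":0},{"x":-45,"y":0,"z":0,"yaw":0},{"x":-45,"y":0,"z":0,"yaw":0}]}}

```text
time_s: 9.12
ee_pos: [0.4853, 0.0385, 0.1136]
eef_rot: [0.784, 0.62, 0.0, -0.0]
force: [-0.2, -0.2, 0.1]
width: 0.0181
gripper_force: 0.0
```

```bash
python3 -c "
from jig import *
st()
s=sense();m2=camera_model('wrist');i2=camera('wrist');pickle.dump((m2,i2,s),open('w5.pkl','wb'));cv2.imwrite('pics/w5.png',i2[:,:,::-1])
"
```

```text
jig [[-43.3   0.1]] z 113.6 toolx vs jigx deg -0.06 Fjig [-0.2  0.1  0.1] t 9.1167 q6 0.26
```

View pics/w5.png

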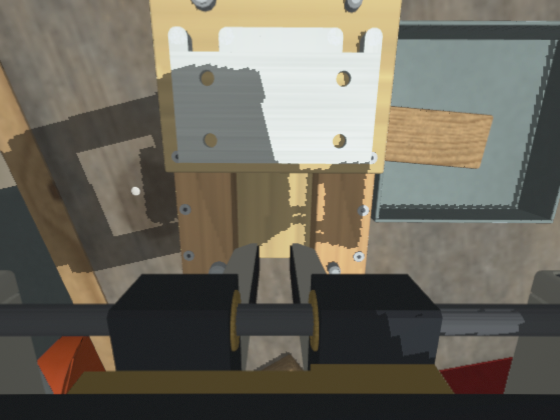

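The wrist view shows the plate flat on the deck with its notches towards the pins, at (203,0) and (355,2). Its trailing edge runs from (174,163) to (381,164). The offcut is in the tray at (437,137). That was my tenth picture, so from here I work from numbers only.

```bash
python3 - <<'E'
from jig import *
m2,i2,s2=pickle.load(open('w5.pkl','rb'))
g=i2.astype(int); d=g.max(2)-g.min(2)
# plate = low-saturation grey/white; scan edges
mask=((d<30)&(g.min(2)>95)).astype(np.uint8); 
n,l,stt,c=cv2.connectedComponentsWithStats(cv2.morphologyEx(mask[:200],cv2.MORPH_OPEN,np.ones((3,3),np.uint8)))
k=1+np.argsort(-stt[1:,4])[:5]; print(stt[k].tolist())
def edge(col): # lowest plate row in a column
    r=[y for y in range(120,185) if d[y,col]<30]; return max(r) if r else None
pts=[(x,edge(x)) for x in (200,225,250,280,310,340,360)]
print(pts); P=J(onz(m2,[(x,y+.5) for x,y in pts],.067))*1000; print(P.round(1).tolist(), "slope deg",np.degrees(np.polyfit(P[:,1],P[:,0],1)[0]).round(2))
for y in (70,100,130,150):
    r=[x for x in range(150,400) if d[y,x]<30]; 
    L=max(x for x in range(150,200) if d[y,x]>=30)+1; Rr=min(x for x in range(360,400) if d[y,x]>=30)
    print(y,L,Rr,(J(onz(m2,[(L,y),(Rr,y)],.067))*1000).round(1).tolist())
print("step row check",(J(onz(m2,[(280,170)],.055))*1000).round(1))
# jig check: rail pins/holes
E
```

```text
[[168, 27, 215, 138, 25922], [378, 39, 173, 161, 17583], [0, 0, 157, 125, 15437], [400, 0, 160, 25, 3966], [77, 136, 77, 64, 2241]]
[(200, 162), (225, 162), (250, 163), (280, 163), (310, 163), (340, 163), (360, 163)]
[[9.1, 52.2], [9.1, 34.4], [8.3, 16.6], [8.3, -4.8], [8.3, -26.1], [8.3, -47.5], [8.2, -61.7]] slope deg 0.44
70 171 379 [[69.3, 66.9], [69.1, -69.4]]
100 173 377 [[50.8, 67.4], [50.7, -69.8]]
130 175 374 [[31.4, 67.9], [31.2, -69.6]]
150 176 372 [[17.8, 68.4], [17.7, -69.4]]
step row check [[ 2. -5.]]
```

Call:
{"name": "play_rows", "arguments": {"series": [{"x":0,"y":1,"z":10,"yaw":0},{"x":0,"y":1,"z":25,"yaw":0},{"x":5,"y":1,"z":40,"yaw":0},{"x":10,"y":1,"z":50,"yaw":0},{"x":18,"y":1,"z":54,"yaw":0},{"x":26,"y":1,"z":54,"yaw":0},{"x":33,"y":1,"z":54,"yaw":0},{"x":35,"y":1,"z":54,"yaw":0}], "gripper": 60}}

```text
time_s: 9.83
ee_pos: [0.4949, 0.0732, 0.0604]
eef_rot: [0.784, 0.621, 0.0, 0.0]
force: [0.9, -0.8, -0.6]
width: 0.0595
gripper_force: 0.0
```

Call:
{"name": "play_rows", "arguments": {"series": [{"x":4,"y":0,"z":0,"yaw":0},{"x":8,"y":0,"z":0,"yaw":0},{"x":12,"y":0,"z":0,"yaw":0},{"x":16,"y":0,"z":0,"yaw":0},{"x":20,"y":0,"z":0,"yaw":0},{"x":24,"y":0,"z":0,"yaw":0},{"x":27,"y":0,"z":0,"yaw":0},{"x":30,"y":0,"z":0,"yaw":0}]}}

```text
time_s: 10.5
ee_pos: [0.5015, 0.101, 0.0601]
eef_rot: [0.785, 0.62, 0.0, 0.0]
force: [-1.0, -5.7, 4.3]
width: 0.0599
gripper_force: 2.6
```

```bash
python3 -c "
from jig import *
st()"
```

```text
jig [[21.3 -1.2]] z 60.1 toolx vs jigx deg -0.09 Fjig [-5.8 -0.3  4.3] t 10.5 q6 0.38
```

Call:
{"name": "play_rows", "arguments": {"series": [{"x":1.5,"y":0,"z":0,"yaw":0},{"x":3,"y":0,"z":0,"yaw":0},{"x":4,"y":0,"z":0,"yaw":0},{"x":4.5,"y":0,"z":0,"yaw":0},{"x":5,"y":0,"z":0,"yaw":0},{"x":5,"y":0,"z":0,"yaw":0},{"x":5,"y":0,"z":0,"yaw":0},{"x":5,"y":0,"z":0,"yaw":0}]}}

```text
time_s: 11.17
ee_pos: [0.5022, 0.1049, 0.0599]
eef_rot: [0.785, 0.62, -0.001, 0.001]
force: [-5.3, -13.6, 6.5]
width: 0.0599
gripper_force: 7.0
```

```bash
python3 -c "
from jig import *
st(); print(sense()['wrist_torque'])"
```

```text
jig [[25.2 -1.1]] z 59.9 toolx vs jigx deg -0.11 Fjig [-14.5   2.    6.5] t 11.1667 q6 0.39
[-2.47565584  0.85981966 -0.1846706 ]
```

Call:
{"name": "play_rows", "arguments": {"series": [{"x":0.4,"y":0,"z":0,"yaw":0},{"x":0.8,"y":0,"z":0,"yaw":0},{"x":1.2,"y":0,"z":0,"yaw":0},{"x":1.2,"y":0,"z":0,"yaw":0},{"x":1.2,"y":0,"z":0,"yaw":0},{"x":1.2,"y":0,"z":0,"yaw":0},{"x":1.2,"y":0,"z":0,"yaw":0},{"x":1.2,"y":0,"z":0,"yaw":0}]}}

```text
time_s: 11.83
ee_pos: [0.5023, 0.1051, 0.06]
eef_rot: [0.785, 0.62, -0.002, 0.001]
force: [-7.9, -22.2, 10.7]
width: 0.06
gripper_force: 11.6
```

```bash
python3 -c "
from jig import *
st(); print(sense()['wrist_torque'])"
```

```text
jig [[25.5 -1.1]] z 60.0 toolx vs jigx deg -0.12 Fjig [-23.4   2.6  10.7] t 11.8333 q6 0.39
[-3.99041224  1.4671331  -0.20952506]
```

The push stopped hard with the trailing edge at about 34.5, and home is 35. I back off and raise to verify the plate and locate the knob.

Call:
{"name": "play_rows", "arguments": {"series": [{"x":-5,"y":0,"z":0,"yaw":0},{"x":-12,"y":0,"z":0,"yaw":0},{"x":-12,"y":0,"z":-35,"yaw":0},{"x":-12,"y":0,"z":-70,"yaw":0},{"x":-12,"y":0,"z":-100,"yaw":0},{"x":-12,"y":0,"z":-100,"yaw":0},{"x":-12,"y":0,"z":-100,"yaw":0},{"x":-12,"y":0,"z":-100,"yaw":0}], "gripper": 50}}

```text
time_s: 12.5
ee_pos: [0.4996, 0.0954, 0.1589]
eef_rot: [0.784, 0.62, -0.0, -0.0]
force: [-0.1, -0.9, -0.3]
width: 0.05
gripper_force: 0.0
```

```bash
cat > look.py <<'E'
from jig import *
st()
m2=camera_model('wrist');i2=camera('wrist'); g=i2.astype(int); d=g.max(2)-g.min(2)
P=[]
for x in range(170,390,20):
    # plate's trailing edge: grey -> wood transition, searching down from where the plate surely is
    y0=int(proj(m2,np.r_[R@[.060,0]+o,.067])[0,1]); c=d[y0:y0+70,x]; w=np.where((c[:-2]>35)&(c[1:-1]>35)&(c[2:]>35))[0]
    if len(w): P.append((J(onz(m2,[(x,y0+w[0])],.067))[0]*1000).round(1).tolist())
print("trail",P)
for xj in (45,60,80):
    y=int(proj(m2,np.r_[R@[xj/1000,0]+o,.067])[0,1]); c=d[y]; mid=280
    L=max(x for x in range(60,mid) if (c[x-2:x+1]>35).all() and (J(onz(m2,[(x,y)],.067))[0,1]>.05))+1
    Rr=min(x for x in range(mid,500) if (c[x:x+3]>35).all() and (J(onz(m2,[(x,y)],.067))[0,1]<-.05))
    print(xj,(J(onz(m2,[(L,y),(Rr,y)],.067))*1000).round(1).tolist())
n,l,S,c=cv2.connectedComponentsWithStats((g.max(2)<45).astype(np.uint8)[:230])
print([(S[i].tolist(),c[i].round(1).tolist(),(J(onz(m2,c[i],.110))*1000).round(1).tolist()) for i in range(1,n) if 100<S[i,4]<6000])
for n,p in dict(thick=[.114,.046,.065],thin=[.111,-.05,.065],knob=[.1455,.0557,.119]).items(): print(n,proj(m2,np.r_[R@p[:2]+o,p[2]]).round(1))
cv2.imwrite('pics/w6.png',i2[:,:,::-1])
E
python3 look.py
```

```text
jig [[15.4 -0.7]] z 158.9 toolx vs jigx deg -0.08 Fjig [-0.9 -0.1 -0.3] t 12.5 q6 0.37
trail [[60.5, 71.3], [34.0, 55.7], [34.0, 37.9], [33.9, 20.1], [33.9, 2.4], [33.9, -15.4], [33.9, -33.2], [33.8, -50.9], [38.3, -68.4], [56.8, -84.4]]
45 [[45.7, 68.1], [45.5, -68.8]]
60 [[60.5, 67.9], [60.3, -69.5]]
80 [[80.7, 68.1], [80.5, -69.7]]
[([406, 0, 38, 27, 118], [424.7, 12.2], [[161.3, -96.5]]), ([175, 13, 33, 38, 616], [192.9, 34.2], [[149.4, 50.7]])]
thick [[216.4  99.2]]
thin [[333.1 102.9]]
knob [[181.4  37. ]]
```

The plate's trailing edge is straight at x 34 to 35 and centred in y. The hard stop plus the contact offset calibrated at the step put it at 35. The knob is near jig (151,54), and I will grip it there.

Call:
{"name": "play_rows", "arguments": {"series": [{"x":30,"y":-12,"z":0,"yaw":0},{"x":60,"y":-25,"z":0,"yaw":0},{"x":95,"y":-39,"z":0,"yaw":0},{"x":125,"y":-50,"z":0,"yaw":0},{"x":136,"y":-55,"z":20,"yaw":0},{"x":136,"y":-55,"z":45,"yaw":0},{"x":136,"y":-55,"z":67,"yaw":0},{"x":136,"y":-55,"z":67,"yaw":0}]}}

```text
time_s: 13.22
ee_pos: [0.4752, 0.2398, 0.0869]
eef_rot: [0.784, 0.62, -0.004, -0.001]
force: [0.2, -0.1, -1.2]
width: 0.0501
gripper_force: 0.0
```

Call:
{"name": "play_rows", "arguments": {"series": [{"x":0,"y":0,"z":0,"yaw":0},{"x":0,"y":0,"z":0,"yaw":0},{"x":0,"y":0,"z":0,"yaw":0},{"x":0,"y":0,"z":0,"yaw":0},{"x":0,"y":0,"z":0,"yaw":0},{"x":0,"y":0,"z":0,"yaw":0},{"x":0,"y":0,"z":0,"yaw":0},{"x":0,"y":0,"z":0,"yaw":0}], "gripper": 15, "newtons": 12}}

```text
time_s: 13.88
ee_pos: [0.4779, 0.2406, 0.0935]
eef_rot: [0.785, 0.62, 0.0, -0.0]
force: [-3.6, -0.2, 5.4]
width: 0.0198
gripper_force: 12.0
```

```bash
python3 -c "
from jig import *
st()"
```

```text
jig [[151.8  53.8]] z 93.5 toolx vs jigx deg -0.08 Fjig [-1.1  3.5  5.4] t 13.8833 q6 0.65
```

Call:
{"name": "play_rows", "arguments": {"series": [{"x":-5.7,"y":-1.5,"z":0,"yaw":0},{"x":-11.8,"y":-2,"z":0,"yaw":0},{"x":-18,"y":-1.7,"z":0,"yaw":0},{"x":-24.1,"y":-0.8,"z":0,"yaw":0},{"x":-30,"y":0.8,"z":0,"yaw":0},{"x":-35.7,"y":3.2,"z":0,"yaw":0},{"x":-41.1,"y":6.1,"z":0,"yaw":0},{"x":-46.6,"y":9.9,"z":0,"yaw":0}]}}

```text
time_s: 14.55
ee_pos: [0.4744, 0.192, 0.0928]
eef_rot: [0.784, 0.62, -0.003, -0.001]
force: [-26.3, -5.1, 15.4]
width: 0.0208
gripper_force: 12.0
```

```bash
python3 -c "
from jig import *
st()"
```

```text
jig [[103.7  46.1]] z 92.8 toolx vs jigx deg -0.06 Fjig [-11.   24.5  15.4] t 14.55 q6 0.57
```

Call:
{"name": "play_rows", "arguments": {"series": [{"x":-6.1,"y":3,"z":0,"yaw":0},{"x":-10.6,"y":8.1,"z":0,"yaw":0},{"x":-14.5,"y":13.8,"z":0,"yaw":0},{"x":-17.7,"y":20,"z":0,"yaw":0},{"x":-20.1,"y":26.4,"z":0,"yaw":0},{"x":-21.8,"y":33.1,"z":0,"yaw":0},{"x":-22.5,"y":38.8,"z":0,"yaw":0},{"x":-22.7,"y":43,"z":0,"yaw":0}]}}

```text
time_s: 15.22
ee_pos: [0.5126, 0.1597, 0.0919]
eef_rot: [0.785, 0.62, -0.002, -0.0]
force: [-4.9, -2.7, 0.9]
width: 0.0198
gripper_force: 12.0
```

```bash
python3 -c "
from jig import *
st()"
```

```text
jig [[81.   1.5]] z 91.9 toolx vs jigx deg -0.1 Fjig [-3.7  4.1  0.9] t 15.2167 q6 0.49
```

Call:
{"name": "play_rows", "arguments": {"series": [{"x":0,"y":0.5,"z":0,"yaw":0},{"x":0,"y":1,"z":0,"yaw":0},{"x":0,"y":1.5,"z":0,"yaw":0},{"x":0,"y":2,"z":0,"yaw":0},{"x":0,"y":2.5,"z":0,"yaw":0},{"x":0,"y":3,"z":0,"yaw":0},{"x":0,"y":3,"z":0,"yaw":0},{"x":0,"y":3,"z":0,"yaw":0}]}}

```text
time_s: 15.88
ee_pos: [0.5146, 0.1594, 0.092]
eef_rot: [0.785, 0.62, -0.002, -0.001]
force: [-10.8, -3.4, 3.2]
width: 0.0198
gripper_force: 12.0
```

```bash
python3 -c "
from jig import *
st()"
```

```text
jig [[81.2 -0.6]] z 92.0 toolx vs jigx deg -0.08 Fjig [-5.8  9.8  3.2] t 15.8833 q6 0.49
```

Call:
{"name": "play_rows", "arguments": {"series": [{"x":0,"y":0.5,"z":0,"yaw":0},{"x":0,"y":1,"z":0,"yaw":0},{"x":0,"y":1.5,"z":0,"yaw":0},{"x":0,"y":2,"z":0,"yaw":0},{"x":0,"y":2,"z":0,"yaw":0},{"x":0,"y":2,"z":0,"yaw":0},{"x":0,"y":2,"z":0,"yaw":0},{"x":0,"y":2,"z":0,"yaw":0}]}}

```text
time_s: 16.55
ee_pos: [0.5151, 0.1592, 0.0918]
eef_rot: [0.784, 0.62, -0.003, -0.002]
force: [-25.6, -2.5, 7.4]
width: 0.0202
gripper_force: 12.0
```

```bash
python3 -c "
from jig import *
st()"
```

```text
jig [[81.1 -1.1]] z 91.8 toolx vs jigx deg -0.07 Fjig [-8.3 24.3  7.4] t 16.55 q6 0.48
```

The clamp is against its stop. I release and rise.

Call:
{"name": "play_rows", "arguments": {"series": [{"x":0,"y":-2,"z":0,"yaw":0},{"x":0,"y":-3,"z":0,"yaw":0},{"x":0,"y":-3,"z":0,"yaw":0},{"x":0,"y":-3,"z":0,"yaw":0},{"x":0,"y":-3,"z":-10,"yaw":0},{"x":0,"y":-3,"z":-40,"yaw":0},{"x":0,"y":-3,"z":-75,"yaw":0},{"x":0,"y":-3,"z":-110,"yaw":0}], "gripper": 50}}

```text
time_s: 17.22
ee_pos: [0.5149, 0.1602, 0.2045]
eef_rot: [0.785, 0.62, -0.0, -0.0]
force: [0.7, -0.2, 1.1]
width: 0.0499
gripper_force: 0.0
```

Call:
{"name": "play_rows", "arguments": {"series": [{"x":-20,"y":0,"z":-10,"yaw":0},{"x":-50,"y":0,"z":-10,"yaw":0},{"x":-80,"y":0,"z":-10,"yaw":0},{"x":-80,"y":0,"z":-10,"yaw":0},{"x":-80,"y":0,"z":-10,"yaw":0},{"x":-80,"y":0,"z":-10,"yaw":0},{"x":-80,"y":0,"z":-10,"yaw":0},{"x":-80,"y":0,"z":-10,"yaw":0}]}}

```text
time_s: 17.88
ee_pos: [0.4969, 0.0832, 0.2127]
eef_rot: [0.784, 0.62, -0.0, -0.0]
force: [0.1, -0.0, 0.1]
width: 0.05
gripper_force: 0.0
```

```bash
python3 look.py; python3 - <<'E'
from h import *
a=cv2.imread("pics/top0.png").astype(int); b=camera("top")[:,:,::-1].astype(int); cv2.imwrite("pics/top9.png",b)
for n,(x,y) in dict(can=(397,239),jar=(158,218),pliers=(178,265)).items():
    r=np.s_[y-22:y+22,x-22:x+22]; print(n,"mean diff",np.abs(a[r]-b[r]).mean().round(1))
E
```

```text
jig [[ 2.9 -0.8]] z 212.7 toolx vs jigx deg -0.02 Fjig [ 0.  -0.1  0.1] t 17.8833 q6 0.35
trail [[34.1, 66.0], [54.7, 44.1], [34.0, 23.9], [34.0, 2.9], [34.0, -18.1], [34.0, -39.1], [34.0, -60.1], [60.7, -79.2], [52.6, -100.4]]
45 [[45.5, 68.4], [45.4, -69.9]]
60 [[60.8, 67.4], [60.7, -70.0]]
80 [[80.5, 68.2], [80.4, -69.8]]
[([264, 111, 20, 22, 178], [272.7, 121.3], [[84.3, -0.2]])]
thick [[225.8  90.5]]
thin [[323.4  93.7]]
knob [[200.7  38.9]]
can mean diff 20.8
jar mean diff 21.6
pliers mean diff 23.2[ WARN:0@0.379] global loadsave.cpp:1063 imwrite_ Unsupported depth image for selected encoder is fallbacked to CV_8U.
```

```bash
python3 - <<'E'
from h import *
a=cv2.imread("pics/top0.png"); b=cv2.imread("pics/top9.png")
for n,(x,y) in dict(can=(397,239),jar=(158,218),pliers=(178,265),yellow=(307,192),tray=(250,168)).items():
    t=a[y-20:y+20,x-20:x+20]; r=cv2.matchTemplate(b[y-40:y+40,x-40:x+40],t,cv2.TM_CCOEFF_NORMED); _,v,_,l=cv2.minMaxLoc(r); print(n,round(v,2),l[0]-20,l[1]-20)
E
```

```text
can 1.0 0 0
jar 0.99 0 0
pliers 0.99 0 0
yellow 0.98 0 0
tray 0.26 -18 18
```

The bystanders have not moved, the clamp is shut, the plate is home and the offcut is in the tray.

```bash
python3 -c "
from plant import *
print(job_done())"
```

```text
the job is handed in; nothing more can be done
None
```

The job is handed in at about 18 s on the robot's clock: the offcut is in the scrap tray, the baseplate is turned over and fully home on the deck's pins, the strap clamp is shut against its stop, and the oil can, jar and pliers have not moved.

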